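# Crack open the hinged test mould with a wedge and hold it

### The job

Crack open the hinged mould: pick up the brass wedge by its heel, lay it flat on the mould's front ledge and slide it, thin end first, gently into the slot under the aluminium cover until the cover has just lifted a few millimetres, its front edge over the wedge's green band, never the red one. Finish while still gripping the wedge there with the cover resting on it. Keep the gripper off the cover and leave the jar, the puck and the rubber bar alone.

Things in the scene. Friction and masses are not known exactly. Their poses are not given: they have to be found in the camera images.
- wedge: loose brass wedge, 125 long (x) x 28 wide (y) x 30 high, 0.5 kg, flat on the worktop left or right of the mould. Origin: underside, x from -60 to +65. Heel to grip: block 28 wide, 30 high, x -60 to -14. Ramp falls 1 in 5 from x = -10 (18 high) to the thin end at x = +65 (3 high). Paint across the ramp: green band 36 to 56 from the thin end, red band 59 to 74
- wedge_tip (a point): middle of the wedge's thin end, at its underside (wedge x = +65, z = 0)
- mould: fixed dark mould base, origin on the worktop under it; x runs from the front (-165) to the hinge (+85), 130 wide (y). Front ledge: top 30 above the worktop, x -165 to -60, between two flat screw heads (x -150, y +-46, 4 high). Slot: its floor goes on level with the ledge under the cover, x -60 to +30 (closed end), y -27 to +27, 8 high, between bright steel cheeks. Cover's front edge: x = -60
- lip (a point): middle of the cover's lower front edge: 38 above the worktop (8 above the slot's floor) when closed, 145 from the hinge axis. The flat-lying wedge starts to lift it when the thin end is 25 past this edge, then 1 mm for each 5 mm of push; on the green band the lift is 2.2 to 6.2 mm
- cover (a joint): hinge of the aluminium cover (145 long, 124 wide, 12 thick, 0.5 to 0.75 kg, top 50 above the worktop when closed, flat screw heads and a brass boss on top up to 4 high), rad: 0 closed, grows as its front edge lifts; 0.01 rad lifts that edge 1.45 mm. Only its weight keeps it shut
- black_jar: bystander: square jar with black contents and black screw cap, 62 x 62 x 104 high; origin at its underside
- puck: bystander: flat black rubber puck, 80 diameter x 13 high; origin at its underside
- rubber_bar: bystander: flat black rubber bar with three holes, 34 x 105 x 9 high; origin at its underside; lies on the worktop on the side of the mould where the wedge is not
Mind the look-alikes: they are no part of the job. Several things have the shape of the wedge; the one meant has the colours described above.

How it is judged:
On the way, in this order (a step that is already met when the one before it is completed fails the run):
1. the wedge is picked up off the worktop (height (world z) of wedge above 0.02 m and contact force between the fingers and wedge above 1 N), for 0.1 s.
2. the cover is lifted off the base by the wedge (value of joint cover above 0.01 rad and contact force between wedge and cover above 0.5 N), for 0.2 s.
At the end, for the whole second after the job is handed in: Cover still, its front edge raised 1.8 to 7 mm and bearing on the wedge (>0.5 N); wedge flat in the slot (within 4 mm of ledge height, tilt <0.1 rad, within 0.3 rad of the slot, thin end 30 to 64 mm past the cover's edge), gripped (>1 N); arm off the cover (value of joint cover between 0.0125 and 0.048 rad and contact force between wedge and cover above 0.5 N and contact force between the fingers and wedge above 1 N and contact force between each of the arm, the fingers and cover below 0.5 N and z of wedge in the frame of mould below 0.034 m and angle between wedge's own z axis and vertical below 0.1 rad and x of wedge_tip in the frame of mould between -0.03 and 0.004 m and angle between the x axis of wedge and the x axis of mould, either way round below 0.3 rad and linear speed of wedge below 0.01 m/s); the arm keeps its last pose, push and grip.
It fails at once if the wedge is rammed or forced against the cover (more than 20 N) (contact force between wedge and cover above 20 N).
It fails at once if the cover is pushed up too far (front edge over 8 mm, well onto the red band) (value of joint cover above 0.055 rad).
It fails at once if the gripper or arm touches the cover (contact force between any of the fingers, the arm and cover above 1 N).
It fails at once if a bystander is disturbed (moved over 15 mm) (distance of any of black_jar, puck, rubber_bar from where it was at the start of the episode above 0.015 m).
It also fails if it takes over 43 s, if anything falls off the work surface, if the arm or the gripper's body presses on something with over 40 N, if the wrist force passes 120 N, or if a joint passes its speed limit or range.

### The arm

A 6-joint arm with a two-finger parallel gripper is mounted at the origin on the work surface; the furniture and walls round the work are solid. World frame = base frame: x ahead of the robot, y to its left, z up, the work surface at z = 0. Lengths are in m, angles in rad, forces in N, time in s.
With the tool pointing down it reaches from about 0.35 to 0.975 m from the base axis. Payload 4.9 kg.
Tool frame: the origin (TCP) lies at the very end of the fingers, on their centre line; the grasp point (between the pads) lies manip.grip_point_offset behind it (manip.grip_point_offset is the distance from the TCP to the grasp point, in m); z points along the fingers, y is the line along which they close (so a half turn about z gives the same grasp; the last joint's range is limited). The gripper opens to 85 mm and grips with 20 to 120 N. Pads are 22 mm wide; open, the fingers measure 114 mm over their backs; the gripper's body (76 mm by 85 mm) begins 54 mm behind the grasp point. The pads swing forward as they close: fully open they stand 13 mm farther back than shut.
Start: joints at [-1.232, 0.053, 1.613, -0, 1.476, -0.119], TCP at [0.276, -0.561, 0.231] pointing down, gripper open.
Joint ranges: [-3.01, 3.01], [-1.01, 2.22], [0.06, 2.58], [-1.02, 4.17], [0.09, 2.62], [-3.14, 3.14]. Speed limits (rad/s): [2.57, 2.57, 3.14, 3.14, 3.14, 3.14].

### API

Orientations are given as a unit quaternion [w, x, y, z].
In Python, from plant import manip gives the robot as it stands.
- The arm moves only by the shell command python3 -m crank 'ROWS' [OPENING]. ROWS is JSON, a list of rows, each an object of numbers: "x", "y", "z": the shift along the tool's x, y, z in cm; "turn": the turn about the tool's z in rad. In form: [{"x": .., "y": .., "z": .., "turn": ..}, ...]. A call has 1 to 5 rows; each row shifts and turns the commanded pose from where the row before left it, along the tool's axes as they then stand; what a row does not reach is not made up. A row lasts 1/10 s, in which the tool goes at most 50 mm and 8.59 degrees, less where a joint would pass 70% of its speed; a pose out of reach is approached as far as the arm can. A call with a gripper value outside its range is refused whole. OPENING is the opening in per cent of the stroke, from 0 (shut) to 100 (fully open), set as the call begins (- or left out, the last holds). The fingers move at their own pace and stop on an object; the grip force is fixed at half the most. Time passes only in rows, so rows that do not move let the fingers close. It gives the time, the measured TCP pose, the force, the opening and the grip force at its end, in the units of the state.
- manip.state(): the state, without advancing time (a new reading comes with each control period).
- manip.grab_frame(name): name is "side" or "top"; returns (picture, depth): 420x560x3 uint8, red, green, blue; 420x560 float32, m along the optical axis (not along the pixel's ray), 0 where there is no reading.
- manip.camera_model(name): a dict with "mtx" (3x3 intrinsics, pixels), "world_to_cam" (4x4, takes a point from world to camera coordinates). Camera axes: x right, y down, z forward; pixel columns grow to the right and rows downward; lengths in m; the calibration is good to about 2 mm. A picture is of the moment at which its call begins. camera_model takes no time and is no camera call.
- manip.job_done(): hands the job in; it is judged then, once.
The state is a dict: "time": time; "joint_pos": joint angles; "joint_vel": joint speeds; "joint_efforts": joint torques, N m; "tool_pos": TCP position; "tool_rot": TCP orientation; "contact_force": force on the tool from outside, world axes, zero at the start; "ft_torque": the same for the moment, N m; "gripper_width": opening from 0.0 (shut) to 1.0 (fully open); "grasp_force": force on a finger pad.
Only numpy, scipy, OpenCV 4.12 (cv2) and the standard library are available. Lean on these libraries where they do the work, as an engineer would, in place of code of your own. Each camera call takes 0.05 s, during which the arm holds its last target. There are 200 camera calls.

## Working session

There is one attempt and no reset: what is moved stays moved. The work goes in short steps, Python scripts to look and compute and a shell command to move; the robot and the scene stay as the last step left them, time stands still between calls to the robot, and variables do not carry over. Pictures are saved under pics/ and viewed, at most 10 in all, crops included, and the job is handed in when it is done.

```bash
mkdir -p pics; cat > h.py <<'E'
import numpy as np,cv2
from plant import manip
def px2w(name,depth,u,v,r=1):
    c=manip.camera_model(name);K=np.array(c["mtx"]);T=np.linalg.inv(np.array(c["world_to_cam"]))
    p=depth[v-r:v+r+1,u-r:u+r+1];d=np.median(p[p>0])
    return (T@np.append(np.linalg.inv(K)@[u,v,1]*d,1))[:3]
def plane(name,u,v,z):
    c=manip.camera_model(name);K=np.array(c["mtx"]);T=np.linalg.inv(np.array(c["world_to_cam"]))
    o=T[:3,3];r=T[:3,:3]@np.linalg.inv(K)@[u,v,1];return o+r*(z-o[2])/r[2]
E
python3 - <<'E'
from h import *
for n in("top","side"):
    p,d=manip.grab_frame(n);cv2.imwrite(f"pics/{n}0.png",p[...,::-1]);np.save(n+"0.npy",d)
print(manip.grip_point_offset,manip.state())
E
```

```text
0.0187 {'time': 0.1, 'joint_pos': array([-1.23200248e+00,  5.33214878e-02,  1.61416257e+00, -1.16637998e-05,
        1.47600281e+00, -1.18995635e-01]), 'joint_vel': array([ 1.79335627e-04, -2.52745745e-03, -4.39846703e-03,  4.52527387e-04,
       -6.43260747e-04, -4.65320364e-05]), 'joint_efforts': array([-1.20349696e-04, -3.94905567e+01, -3.71363425e+01, -1.22603697e-04,
        3.93167313e-03, -1.07085233e-05]), 'tool_pos': array([ 0.27603892, -0.56010594,  0.23016345]), 'tool_rot': array([-9.40755990e-04,  9.73917211e-01,  2.26901673e-01, -1.09646924e-04]), 'contact_force': array([0.06004036, 0.40012351, 0.03132003]), 'ft_torque': array([0.03310456, 0.01342435, 0.03039   ]), 'grasp_force': 0.0, 'gripper_width': 1.0016474561596704}
```

View pics/top0.png

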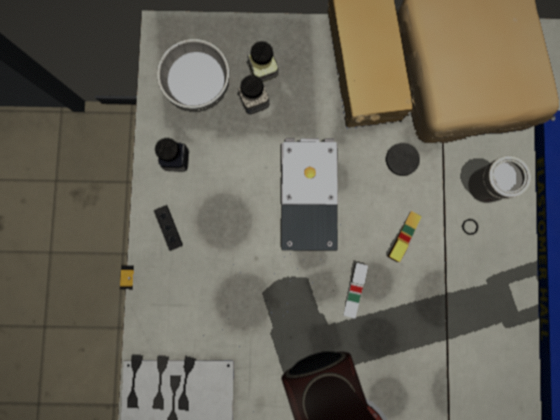

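View pics/side0.png

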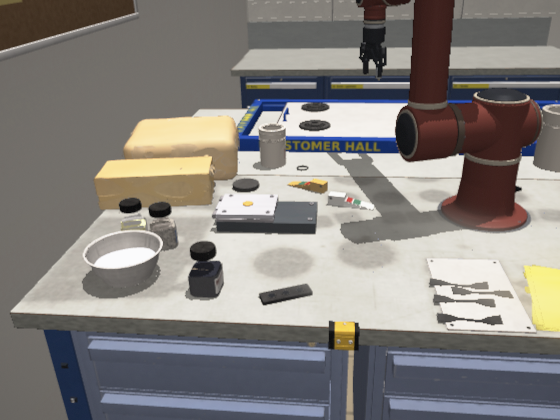

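Top view: robot base is at the bottom and the mould is at (309,195), with its dark front ledge facing the robot. Candidates are the yellow wedge shape at (404,237) and the white/silver one at (356,290). By description it should be the brass-yellow one at (404,237), so I'll check it in a crop.

```bash
python3 - <<'E'
from h import *
p=cv2.imread("pics/top0.png")
c=cv2.resize(p[190:330,270:450],None,fx=4.2,fy=4.2,interpolation=cv2.INTER_CUBIC);cv2.imwrite("pics/c1.png",c)
E
```

```text
(no output)
```

View pics/c1.png

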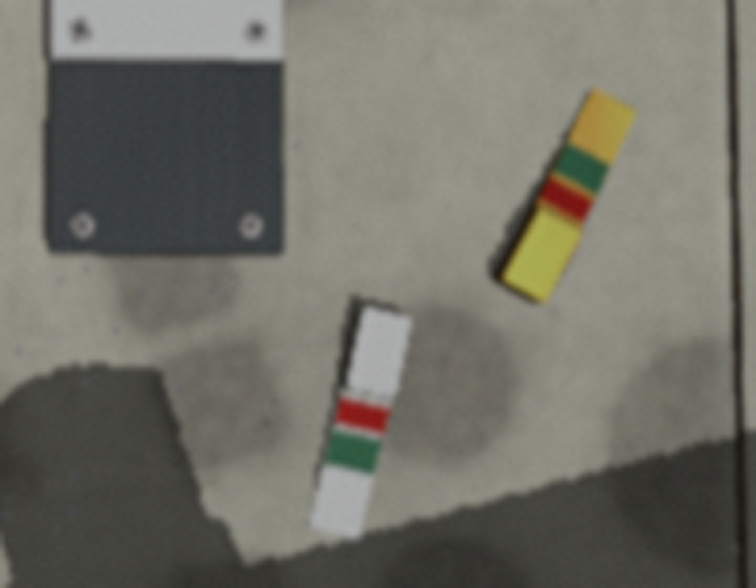

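The crop shows the yellow/brass wedge with its heel at the lower left (crop 540,255), thin end at the upper right (615,99), and green then red bands from the thin end. That matches the description. The white one is a decoy.

```bash
python3 - <<'E'
from h import *
f=lambda u,v,z: plane("top",270+(u+.5)/4.2-.5,190+(v+.5)/4.2-.5,z)
a=f(523,289,.03);b=f(615.5,99,.003)
yaw=np.arctan2(*(b-a)[1::-1]);print("wedge",a,b,np.linalg.norm((b-a)[:2]),yaw)
e=np.array([np.cos(yaw),np.sin(yaw)]);o=((a[:2]+60/1000*e)+(b[:2]-65/1000*e))/2
print("origin",o,"heel centre",o-.037*e)
c=[f(50,252,.03),f(283,252,.03),f(50,60,.05),f(284,60,.05)]
print(np.round(c,4))
g=lambda u,v,z: plane("top",u,v,z)
c2=[g(282,142,.05),g(337,142,.05)];print("hinge end",c2)
scr=[f(82,226,.034),f(251,226,.034),f(80,30,.052),f(256,30,.052)];print(np.round(scr,4))
for u,v in((309,230),(309,190),(404,245)):print(px2w("top",np.load("top0.npy"),u,v))
for n,u,v,z in(("jar",171,152,.1),("puck",403,159,.013),("bar",168,228,.009)):print(n,g(u,v,z))
E
```

```text
wedge [ 0.42057161 -0.11148808  0.03      ] [ 0.52882802 -0.17106186  0.003     ] 0.12356570809323056 -0.5030754799974659
origin [ 0.47250955 -0.14006966] heel centre [ 0.44009371 -0.12223114]
[[0.436  0.1473 0.03  ]
 [0.4383 0.0198 0.03  ]
 [0.5393 0.1491 0.05  ]
 [0.5417 0.022  0.05  ]]
hinge end [array([0.68389345, 0.15089544, 0.05      ]), array([0.68637417, 0.02335771, 0.05      ])]
[[0.4504 0.1301 0.034 ]
 [0.452  0.0378 0.034 ]
 [0.5558 0.1332 0.052 ]
 [0.5576 0.0375 0.052 ]]
[0.48222316 0.08478799 0.03080079]
[0.57261047 0.08686795 0.04982383]
[ 0.4517791  -0.13486001  0.02851187]
jar [0.64372633 0.3940458  0.1       ]
puck [ 0.65745236 -0.13867797  0.013     ]
bar [0.48233991 0.41525927 0.009     ]
```

```bash
cat >> h.py <<'E'
from scipy.spatial.transform import Rotation as Ro
def goto(x,y,z,yaw):
    s=manip.state();q=s["tool_rot"];R=Ro.from_quat([q[1],q[2],q[3],q[0]]).as_matrix()
    ty=np.arctan2(R[1,0],R[0,0]);t=-(yaw-ty);d=R.T@(np.array([x,y,z])-s["tool_pos"])*100
    print("t",s["time"],"pos",s["tool_pos"].round(4),"yaw",ty.round(4),"tilt",np.arccos(-R[2,2]).round(4),"d_cm",d.round(2),"turn",round((t+np.pi)%(2*np.pi)-np.pi,4),"F",s["contact_force"].round(1),"w",round(s["gripper_width"],3),"g",s["grasp_force"])
E
python3 -m crank '[{"turn":0.14},{"turn":0.14},{"turn":0.14},{"turn":0.14},{"turn":0.14}]' 100
python3 -c "
from h import *
goto(.440,-.122,.10,-.503)"
```

```text
t 0.1 pos [ 0.276  -0.5601  0.2302] yaw 0.4578 tilt 0.0019 d_cm [ 34.07 -32.03  13.08] turn 0.9608 F [0.1 0.4 0. ] w 1.002 g 0.0schema error: expected keys x, y, z, turn
```

```bash

python3 -m crank '[{"x":0,"y":0,"z":0,"turn":0.14},{"x":0,"y":0,"z":0,"turn":0.14},{"x":0,"y":0,"z":0,"turn":0.14},{"x":0,"y":0,"z":0,"turn":0.14},{"x":0,"y":0,"z":0,"turn":0.14}]' 100
python3 -m crank '[{"x":0,"y":0,"z":0,"turn":0.13},{"x":0,"y":0,"z":0,"turn":0.13},{"x":0,"y":0,"z":0,"turn":0},{"x":0,"y":0,"z":0,"turn":0}]'
python3 -c "
from h import *
goto(.440,-.122,.10,-.503)"
```

```text
time: 0.6
tool_pos: [0.2761, -0.5603, 0.2305]
tool_rot: [-0.001, 0.992, -0.124, -0.0]
contact_force: [-0.0, -0.2, 0.5]
gripper_width: 0.999
grasp_force: 0.0
time: 1.0
tool_pos: [0.2761, -0.5604, 0.2308]
tool_rot: [-0.0, 0.969, -0.247, -0.0]
contact_force: [0.4, -0.4, 0.9]
gripper_width: 1.006
grasp_force: 0.0
t 1.0 pos [ 0.2761 -0.5604  0.2308] yaw -0.4995 tilt 0.0008 d_cm [ -6.61 -46.33  13.11] turn 0.0035 F [ 0.4 -0.4  0.9] w 1.006 g 0.0
```

```bash

for i in 1; do
python3 -m crank '[{"x":-0.44,"y":-3.09,"z":0.5,"turn":0},{"x":-0.44,"y":-3.09,"z":0.5,"turn":0},{"x":-0.44,"y":-3.09,"z":0.5,"turn":0},{"x":-0.44,"y":-3.09,"z":0.5,"turn":0},{"x":-0.44,"y":-3.09,"z":0.5,"turn":0}]' >/dev/null
python3 -m crank '[{"x":-0.44,"y":-3.09,"z":0.5,"turn":0},{"x":-0.44,"y":-3.09,"z":0.5,"turn":0},{"x":-0.44,"y":-3.09,"z":0.5,"turn":0},{"x":-0.44,"y":-3.09,"z":0.5,"turn":0},{"x":-0.44,"y":-3.09,"z":0.5,"turn":0}]' >/dev/null
python3 -m crank '[{"x":-0.44,"y":-3.09,"z":0.5,"turn":0},{"x":-0.44,"y":-3.09,"z":0.5,"turn":0},{"x":-0.44,"y":-3.09,"z":0.5,"turn":0},{"x":-0.44,"y":-3.09,"z":0.5,"turn":0},{"x":-0.44,"y":-3.09,"z":0.5,"turn":0}]' >/dev/null
python3 -m crank '[{"x":0,"y":0,"z":0,"turn":0},{"x":0,"y":0,"z":0,"turn":0},{"x":0,"y":0,"z":0,"turn":0}]'; done
python3 -c "
from h import *
goto(.440,-.122,.10,-.503)
p,d=manip.grab_frame('side');cv2.imwrite('pics/s1.png',cv2.resize(p[100:240,240:420],None,fx=4.2,fy=4.2,interpolation=cv2.INTER_CUBIC)[...,::-1])"
```

```text
time: 2.8
tool_pos: [0.4414, -0.1232, 0.1565]
tool_rot: [0.0, 0.969, -0.248, 0.0]
contact_force: [0.1, 0.3, 0.3]
gripper_width: 0.999
grasp_force: 0.0
t 2.8 pos [ 0.4414 -0.1232  0.1565] yaw -0.502 tilt 0.0006 d_cm [-0.19 -0.04  5.65] turn 0.001 F [0.1 0.3 0.3] w 0.999 g 0.0
```

View pics/s1.png

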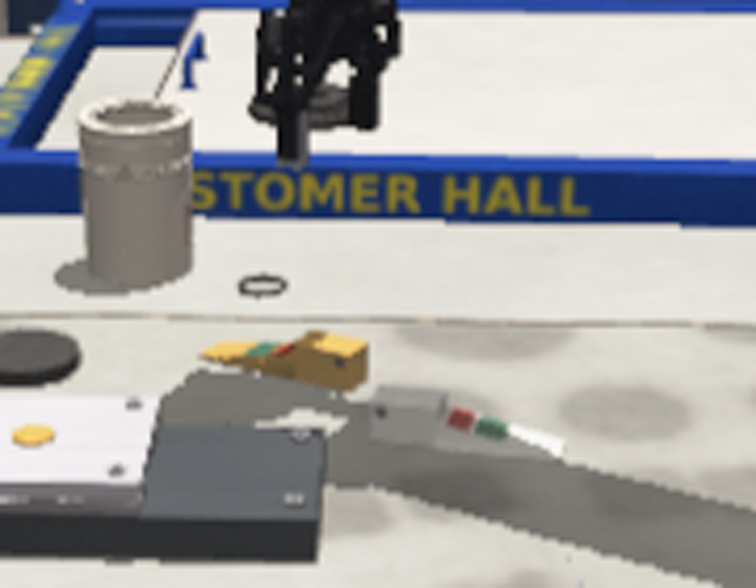

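The open fingers straddle the brass heel (crop: heel at 340,355), with the gripper directly above it. I'll descend now.

```bash

python3 -m crank '[{"x":-0.2,"y":0,"z":2.5,"turn":0},{"x":0,"y":0,"z":2.5,"turn":0},{"x":0,"y":0,"z":2.5,"turn":0},{"x":0,"y":0,"z":2.5,"turn":0},{"x":0,"y":0,"z":2.0,"turn":0}]' >/dev/null
python3 -m crank '[{"x":0,"y":0,"z":1.5,"turn":0},{"x":0,"y":0,"z":1.0,"turn":0},{"x":0,"y":0,"z":0.5,"turn":0},{"x":0,"y":0,"z":0,"turn":0},{"x":0,"y":0,"z":0,"turn":0}]'
python3 -c "
from h import *
goto(.440,-.122,.006,-.503)"
```

```text
time: 3.85
tool_pos: [0.4403, -0.1221, 0.0071]
tool_rot: [0.0, 0.969, -0.249, 0.001]
contact_force: [-0.0, 0.4, 0.8]
gripper_width: 0.995
grasp_force: 0.0
t 3.85 pos [ 0.4403 -0.1221  0.0071] yaw -0.5024 tilt 0.0014 d_cm [-0.03  0.01  0.11] turn 0.0006 F [-0.   0.4  0.8] w 0.995 g 0.0
```

```bash

python3 -m crank '[{"x":0,"y":0,"z":0,"turn":0},{"x":0,"y":0,"z":0,"turn":0},{"x":0,"y":0,"z":0,"turn":0},{"x":0,"y":0,"z":0,"turn":0},{"x":0,"y":0,"z":0,"turn":0}]' 0 >/dev/null
python3 -m crank '[{"x":0,"y":0,"z":0,"turn":0},{"x":0,"y":0,"z":0,"turn":0},{"x":0,"y":0,"z":0,"turn":0},{"x":0,"y":0,"z":0,"turn":0},{"x":0,"y":0,"z":0,"turn":0}]'
python3 -c "
from h import *
goto(.440,-.122,.006,-.503)"
```

```text
time: 4.85
tool_pos: [0.4401, -0.122, 0.0069]
tool_rot: [0.0, 0.969, -0.248, 0.0]
contact_force: [-2.6, -0.8, 5.3]
gripper_width: 0.315
grasp_force: 60.8
t 4.85 pos [ 0.4401 -0.122   0.0069] yaw -0.502 tilt 0.0009 d_cm [-0.01  0.    0.09] turn 0.001 F [-2.6 -0.8  5.3] w 0.315 g 60.79623878002167
```

```bash

python3 -m crank '[{"x":0,"y":0,"z":-0.5,"turn":0},{"x":0,"y":0,"z":-1.5,"turn":0},{"x":0,"y":0,"z":-2.5,"turn":0},{"x":0,"y":0,"z":-2.5,"turn":0},{"x":0,"y":0,"z":-2.0,"turn":0}]' >/dev/null
python3 -m crank '[{"x":0,"y":0,"z":0,"turn":-0.13},{"x":0,"y":0,"z":0,"turn":-0.13},{"x":0,"y":0,"z":0,"turn":-0.13},{"x":0,"y":0,"z":0,"turn":-0.13},{"x":0,"y":0,"z":0,"turn":0}]'
python3 -c "
from h import *
goto(.4235,.0835,.095,.016)"
```

```text
time: 5.85
tool_pos: [0.4383, -0.1208, 0.0946]
tool_rot: [-0.001, 1.0, 0.009, -0.001]
contact_force: [-0.6, 0.4, -5.0]
gripper_width: 0.312
grasp_force: 59.7
t 5.85 pos [ 0.4383 -0.1208  0.0946] yaw 0.0176 tilt 0.0035 d_cm [ -1.12 -20.45   0.  ] turn 0.0016 F [-0.6  0.4 -5. ] w 0.312 g 59.65212285518646
```

```bash

python3 -m crank '[{"x":-0.1,"y":-2.0,"z":0,"turn":0},{"x":-0.1,"y":-2.0,"z":0,"turn":0},{"x":-0.1,"y":-2.0,"z":0,"turn":0},{"x":-0.1,"y":-2.0,"z":0,"turn":0},{"x":-0.1,"y":-2.0,"z":0,"turn":0}]' >/dev/null
python3 -m crank '[{"x":-0.2,"y":-2.0,"z":0,"turn":0},{"x":-0.1,"y":-2.0,"z":0,"turn":0},{"x":-0.1,"y":-2.0,"z":0,"turn":0},{"x":-0.1,"y":-2.0,"z":0,"turn":0},{"x":-0.1,"y":-2.0,"z":0,"turn":0}]' >/dev/null
python3 -m crank '[{"x":0,"y":-0.4,"z":0,"turn":0},{"x":0,"y":0,"z":0,"turn":0},{"x":0,"y":0,"z":0,"turn":0},{"x":0,"y":0,"z":0,"turn":0}]'
python3 - <<'E'
from h import *
goto(.4235,.0835,.095,.016)
p,d=manip.grab_frame('top');a=cv2.resize(p[130:270,250:390],None,fx=4,fy=4,interpolation=cv2.INTER_CUBIC)
p,d2=manip.grab_frame('side');b=cv2.resize(p[130:270,220:360],None,fx=4,fy=4,interpolation=cv2.INTER_CUBIC)
cv2.imwrite("pics/a2.png",a[...,::-1]);cv2.imwrite("pics/b2.png",b[...,::-1]);np.save("t2.npy",d);np.save("s2.npy",d2)
E
```

```text
time: 7.25
tool_pos: [0.4251, 0.0815, 0.0961]
tool_rot: [0.0, 1.0, 0.008, -0.0]
contact_force: [0.4, 1.2, -4.8]
gripper_width: 0.312
grasp_force: 60.2
t 7.25 pos [0.4251 0.0815 0.0961] yaw 0.0163 tilt 0.0004 d_cm [-0.15 -0.2   0.11] turn 0.0003 F [ 0.4  1.2 -4.8] w 0.312 g 60.21621823310852
```

View pics/a2.png

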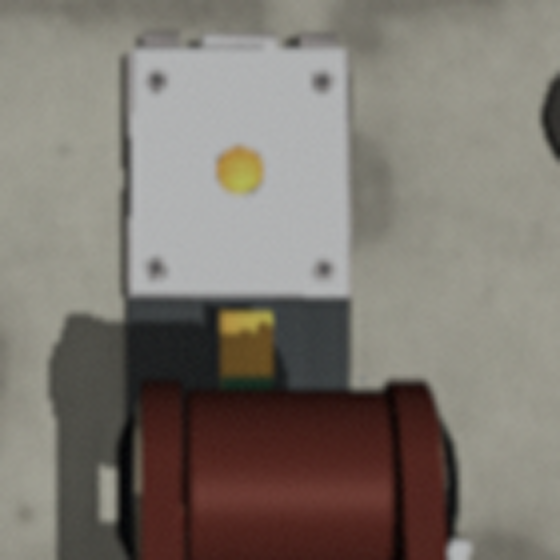

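View pics/b2.png

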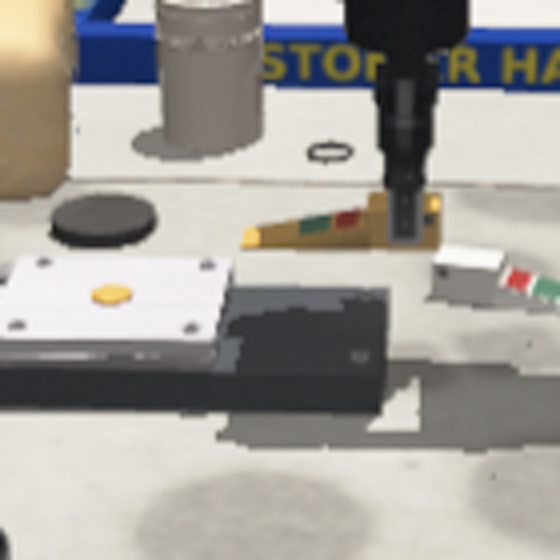

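In the top crop, the tip edge is at row 309, columns 219–273, just short of the cover edge at row 298. The side crop shows the wedge held level, with its underside running from (243,248) to (440,248) and the tip pointing at the mould.

```bash
python3 - <<'E'
from h import *
f=lambda u,v,z: plane("top",250+(u+.5)/4-.5,130+(v+.5)/4-.5,z).round(4)
print("tip",f(219,309,.092),f(273,309,.092),"back",f(219,375,.100),f(273,375,.100))
print("lip",f(127,298,.05),f(351,298,.05), f(239,298,.05))
print("ledge sides",f(127,310,.03),f(351,360,.03))
c=manip.camera_model("side");K=np.array(c["mtx"]);T=np.linalg.inv(np.array(c["world_to_cam"]))
def py(u,v,y):
    u=220+(u+.5)/4-.5;v=130+(v+.5)/4-.5;o=T[:3,3];r=T[:3,:3]@np.linalg.inv(K)@[u,v,1];return (o+r*(y-o[1])/r[1]).round(4)
print("side tip",py(243,248,.097),"heel",py(440,249,.097), "tiptop",py(243,230,.097))
print("mould bottom", py(0,405,.149),py(383,413,.149),"ledge top front",py(388,372,.149))
E
```

```text
tip [0.5286 0.0985 0.092 ] [0.5291 0.0689 0.092 ] back [0.4917 0.0983 0.1   ] [0.4922 0.0691 0.1   ]
lip [0.5388 0.1495 0.05  ] [0.5412 0.0217 0.05  ] [0.54   0.0856 0.05  ]
ledge sides [0.5343 0.1496 0.03  ] [0.5075 0.0193 0.03  ]
side tip [0.5278 0.097  0.0907] heel [0.4044 0.097  0.0925] tiptop [0.5274 0.097  0.103 ]
mould bottom [0.6793 0.149  0.002 ] [0.4371 0.149  0.0037] ledge top front [0.4342 0.149  0.0323]
```

```bash

python3 -m crank '[{"x":-0.4,"y":-0.2,"z":1.0,"turn":0},{"x":0,"y":0,"z":1.5,"turn":0},{"x":0,"y":0,"z":1.5,"turn":0},{"x":0,"y":0,"z":1.0,"turn":0},{"x":0,"y":0,"z":0.5,"turn":0}]' >/dev/null
python3 -m crank '[{"x":0,"y":0,"z":0.1,"turn":0},{"x":0,"y":0,"z":0,"turn":0},{"x":0,"y":0,"z":0,"turn":0},{"x":0,"y":0,"z":0,"turn":0}]'
python3 -c "
from h import *
goto(.4210,.0835,.037,.016)"
```

```text
time: 8.25
tool_pos: [0.4217, 0.0841, 0.041]
tool_rot: [-0.0, 1.0, 0.009, 0.001]
contact_force: [0.4, 1.2, -5.7]
gripper_width: 0.312
grasp_force: 60.2
t 8.25 pos [0.4217 0.0841 0.041 ] yaw 0.0178 tilt 0.0014 d_cm [-0.07  0.06  0.4 ] turn 0.0018 F [ 0.4  1.2 -5.7] w 0.312 g 60.23826599121094
```

```bash

python3 -m crank '[{"x":0,"y":0,"z":0.1,"turn":0},{"x":0,"y":0,"z":0.1,"turn":0},{"x":0,"y":0,"z":0.05,"turn":0},{"x":0,"y":0,"z":0,"turn":0}]'
python3 -m crank '[{"x":0,"y":0,"z":0.05,"turn":0},{"x":0,"y":0,"z":0,"turn":0},{"x":0,"y":0,"z":0,"turn":0}]'
python3 -m crank '[{"x":0,"y":0,"z":0.05,"turn":0},{"x":0,"y":0,"z":0,"turn":0},{"x":0,"y":0,"z":0,"turn":0}]'
```

```text
time: 8.65
tool_pos: [0.4209, 0.0841, 0.0377]
tool_rot: [-0.0, 1.0, 0.009, -0.0]
contact_force: [1.7, 0.0, -4.1]
gripper_width: 0.314
grasp_force: 60.2
time: 8.95
tool_pos: [0.4211, 0.0841, 0.0373]
tool_rot: [-0.0, 1.0, 0.009, -0.0]
contact_force: [-0.6, -0.7, -4.6]
gripper_width: 0.314
grasp_force: 60.2
time: 9.25
tool_pos: [0.4212, 0.0841, 0.037]
tool_rot: [-0.0, 1.0, 0.009, 0.0]
contact_force: [-0.9, 0.3, -2.5]
gripper_width: 0.32
grasp_force: 60.5
```

```bash

python3 -m crank '[{"x":0.5,"y":0,"z":0,"turn":0},{"x":0.5,"y":0,"z":0,"turn":0},{"x":0.5,"y":0,"z":0,"turn":0},{"x":0.5,"y":0,"z":0,"turn":0},{"x":0,"y":0,"z":0,"turn":0}]'
python3 -m crank '[{"x":0.3,"y":0,"z":0,"turn":0},{"x":0.3,"y":0,"z":0,"turn":0},{"x":0.3,"y":0,"z":0,"turn":0},{"x":0.3,"y":0,"z":0,"turn":0},{"x":0,"y":0,"z":0,"turn":0}]'
```

```text
time: 9.75
tool_pos: [0.4421, 0.0844, 0.0369]
tool_rot: [-0.0, 1.0, 0.009, 0.001]
contact_force: [-0.2, 0.8, -3.7]
gripper_width: 0.314
grasp_force: 60.3
time: 10.25
tool_pos: [0.4539, 0.0847, 0.0369]
tool_rot: [-0.0, 1.0, 0.009, 0.001]
contact_force: [0.5, 0.2, -2.3]
gripper_width: 0.313
grasp_force: 60.7
```

```bash

python3 -m crank '[{"x":0.2,"y":0,"z":0,"turn":0},{"x":0.2,"y":0,"z":0,"turn":0},{"x":0.2,"y":0,"z":0,"turn":0},{"x":0.2,"y":0,"z":0,"turn":0},{"x":0,"y":0,"z":0,"turn":0}]'
python3 -m crank '[{"x":0.1,"y":0,"z":0,"turn":0},{"x":0.1,"y":0,"z":0,"turn":0},{"x":0.1,"y":0,"z":0,"turn":0},{"x":0.1,"y":0,"z":0,"turn":0},{"x":0.1,"y":0,"z":0,"turn":0}]'
python3 -m crank '[{"x":0.1,"y":0,"z":0,"turn":0},{"x":0.1,"y":0,"z":0,"turn":0},{"x":0.1,"y":0,"z":0,"turn":0},{"x":0.1,"y":0,"z":0,"turn":0},{"x":0.1,"y":0,"z":0,"turn":0}]'
```

```text
time: 10.75
tool_pos: [0.4615, 0.0848, 0.0369]
tool_rot: [-0.0, 1.0, 0.009, 0.0]
contact_force: [-2.1, 0.5, 0.4]
gripper_width: 0.313
grasp_force: 61.1
time: 11.25
tool_pos: [0.4645, 0.0849, 0.0369]
tool_rot: [0.0, 1.0, 0.009, -0.002]
contact_force: [-12.5, 0.4, 10.1]
gripper_width: 0.311
grasp_force: 62.2
time: 11.75
tool_pos: [0.4682, 0.085, 0.0369]
tool_rot: [0.0, 1.0, 0.009, -0.004]
contact_force: [-17.2, -0.2, 13.6]
gripper_width: 0.313
grasp_force: 62.6
```

```bash

python3 -m crank '[{"x":0,"y":0,"z":0,"turn":0}]'
python3 - <<'E'
from h import *
goto(.4822,.0851,.037,.016)
s=manip.state();print(s["ft_torque"],s["joint_efforts"].round(1))
p,d=manip.grab_frame('top');a=cv2.resize(p[180:240,275:345],None,fx=5.5,fy=5.5,interpolation=cv2.INTER_CUBIC)
p,d2=manip.grab_frame('side');b=cv2.resize(p[170:240,210:330],None,fx=5.5,fy=5.5,interpolation=cv2.INTER_CUBIC)
cv2.imwrite("pics/b3.png",b[...,::-1])
cv2.imwrite("pics/a3.png",a[...,::-1])
E
```

```text
time: 11.85
tool_pos: [0.4685, 0.085, 0.0369]
tool_rot: [0.0, 1.0, 0.009, -0.004]
contact_force: [-15.8, -0.5, 12.6]
gripper_width: 0.317
grasp_force: 62.5
t 11.85 pos [0.4685 0.085  0.0369] yaw 0.0182 tilt 0.0074 d_cm [ 1.37  0.02 -0.02] turn 0.0022 F [-15.8  -0.5  12.6] w 0.317 g 62.49425768852234
[-0.18091372  2.08485393 -0.01484622] [ -1.1 -24.2 -34.4   0.1  -3.8  -0. ]
```

View pics/b3.png

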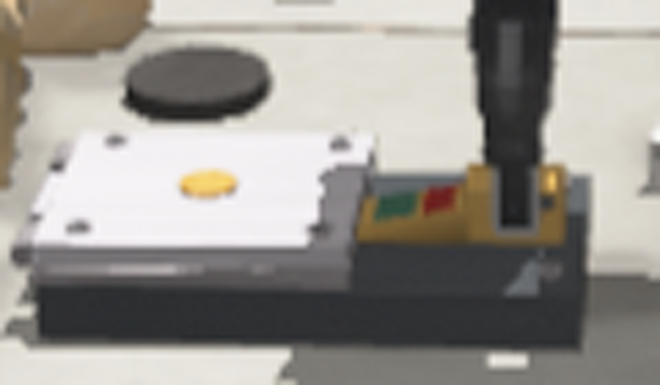

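The side crop shows the thin end under the cover, with the green band (395,205) just outside the edge (365) and the red one well clear. The wedge is being pressed down on the ledge (Fz rose by about 18 N), so I'll ease that off before pushing on.

```bash

python3 -m crank '[{"x":0,"y":0,"z":-0.03,"turn":0},{"x":0,"y":0,"z":0,"turn":0},{"x":0,"y":0,"z":0,"turn":0}]'
python3 -m crank '[{"x":0,"y":0,"z":-0.03,"turn":0},{"x":0,"y":0,"z":0,"turn":0},{"x":0,"y":0,"z":0,"turn":0}]'
```

```text
time: 12.25
tool_pos: [0.4685, 0.085, 0.0369]
tool_rot: [0.0, 1.0, 0.009, -0.003]
contact_force: [-14.5, 0.6, 10.6]
gripper_width: 0.315
grasp_force: 62.2
time: 12.55
tool_pos: [0.4685, 0.085, 0.0369]
tool_rot: [0.0, 1.0, 0.009, -0.003]
contact_force: [-12.6, 0.4, 8.7]
gripper_width: 0.318
grasp_force: 61.9
```

```bash

python3 -m crank '[{"x":0,"y":0,"z":-0.06,"turn":0},{"x":0,"y":0,"z":-0.06,"turn":0},{"x":0,"y":0,"z":0,"turn":0},{"x":0,"y":0,"z":0,"turn":0}]'
python3 -m crank '[{"x":0.15,"y":0,"z":0,"turn":0},{"x":0.1,"y":0,"z":0,"turn":0},{"x":0.1,"y":0,"z":0,"turn":0},{"x":0,"y":0,"z":0,"turn":0}]'
```

```text
time: 12.95
tool_pos: [0.4689, 0.085, 0.037]
tool_rot: [-0.0, 1.0, 0.009, -0.002]
contact_force: [-6.6, -0.3, -1.2]
gripper_width: 0.313
grasp_force: 60.6
time: 13.35
tool_pos: [0.4724, 0.0851, 0.037]
tool_rot: [-0.0, 1.0, 0.009, -0.002]
contact_force: [-7.0, -0.1, -1.9]
gripper_width: 0.317
grasp_force: 60.8
```

```bash

python3 -m crank '[{"x":0.1,"y":0,"z":0,"turn":0},{"x":0.1,"y":0,"z":0,"turn":0},{"x":0.1,"y":0,"z":0,"turn":0},{"x":0.1,"y":0,"z":0,"turn":0},{"x":0.1,"y":0,"z":0,"turn":0}]'
python3 -m crank '[{"x":0.1,"y":0,"z":0,"turn":0},{"x":0.1,"y":0,"z":0,"turn":0},{"x":0.1,"y":0,"z":0,"turn":0},{"x":0.1,"y":0,"z":0,"turn":0},{"x":0,"y":0,"z":0,"turn":0}]'
python3 -m crank '[{"x":0,"y":0,"z":0,"turn":0},{"x":0,"y":0,"z":0,"turn":0},{"x":0,"y":0,"z":0,"turn":0}]'
python3 - <<'E'
from h import *
goto(.4822,.0851,.037,.016)
p,d=manip.grab_frame('side');b=cv2.resize(p[170:240,210:330],None,fx=6,fy=6,interpolation=cv2.INTER_CUBIC)
cv2.imwrite("pics/b4.png",b[...,::-1])
E
```

```text
time: 13.85
tool_pos: [0.4772, 0.0852, 0.037]
tool_rot: [0.0, 1.0, 0.009, -0.003]
contact_force: [-7.1, 0.2, 0.2]
gripper_width: 0.314
grasp_force: 60.8
time: 14.35
tool_pos: [0.4814, 0.0852, 0.037]
tool_rot: [-0.0, 1.0, 0.009, -0.002]
contact_force: [-5.9, -1.2, -1.2]
gripper_width: 0.317
grasp_force: 60.7
time: 14.65
tool_pos: [0.4814, 0.0852, 0.037]
tool_rot: [-0.0, 1.0, 0.009, -0.002]
contact_force: [-7.2, 0.0, -1.9]
gripper_width: 0.311
grasp_force: 60.7
t 14.65 pos [0.4814 0.0852 0.037 ] yaw 0.0179 tilt 0.0048 d_cm [ 0.08  0.01 -0.  ] turn 0.0019 F [-7.2  0.  -1.9] w 0.311 g 60.73112726211548
```

View pics/b4.png

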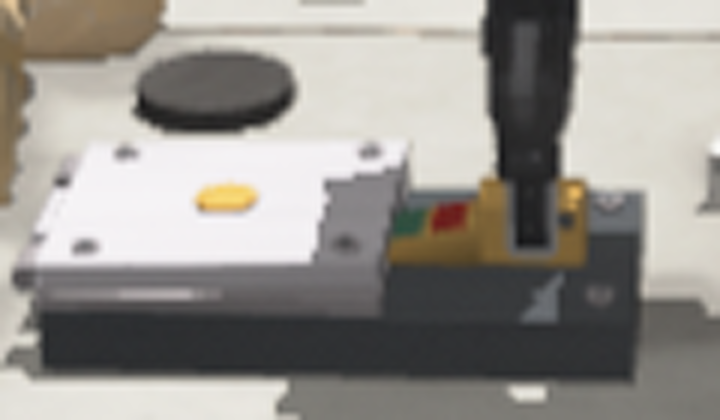

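The cover edge (x≈388) lies over the green band (390–425), and the red band (432–467) is clear. I'll do one depth check of the lift before handing in.

```bash
python3 - <<'E'
from h import *
p,d=manip.grab_frame('top');d0=np.load("top0.npy")
for r in (147,165,185,196,199):
    a=d0[r-1:r+2,295:325];b=d[r-1:r+2,295:325];m=(a>0)&(b>0);print(r,m.sum(),1000*np.median((a-b)[m]) if m.any() else None)
E
```

```text
147 89 0.7362366
165 89 1.1652708
185 89 2.309084
196 89 282.41043
199 90 294.21866
```

```bash
python3 -c "
from plant import manip
print(manip.job_done())"
```

```text
the job is handed in; nothing more can be done
None
```

I handed the job in with the wedge still gripped in the slot and the cover's front edge resting on the green band. It was raised about 3–4 mm (from the depth image and the wedge's position), and the red band was clear. The hand-in returned no verdict.

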